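Fit the scraper in the bench clamp and hold the hidden bolt head

ROBOT

A 6-joint arm with a two-finger parallel gripper is mounted at the origin on a cart in front of the work surface, level with it; the furniture and walls round the work are solid. World frame = base frame: x ahead of the robot, y to its left, z up, the work surface at z = 0. Lengths are in m, angles in rad, forces in N, time in s.
With the tool pointing down it reaches from about 0.375 to 0.925 m from the base axis. Payload 5.7 kg.
Tool frame: the origin (TCP) lies midway between the tips of the shut fingers; the grasp point (between the pads) lies 19 mm behind it; z points along the fingers, y is the line along which they close (so a half turn about z gives the same grasp; the last joint's range is limited). The gripper opens to 88 mm and grips with 3 to 60 N. Pads are 20 mm wide; open, the fingers measure 115 mm over their backs; the gripper's body (75 mm by 178 mm) begins 61 mm behind the grasp point.
Start: joints at [1.059, 0.359, 1.51, -0, 1.272, -0.115], TCP at [0.232, 0.553, 0.185] pointing down, gripper open.
Joint ranges: [-2.97, 2.97], [-1.01, 2.36], [0.21, 2.38], [-0.96, 4.11], [0.2, 2.71], [-2.98, 2.98]. Speed limits (rad/s): [2.39, 2.39, 3.14, 3.14, 3.14, 3.14].

INTERFACE

Orientations are given as a 3x3 rotation matrix whose columns are the frame's x, y, z axes.
In Python, from workcell import reach, servo_line, set_joints, set_gripper, sleep, inverse_kinematics, grab_frame, PlanningError, close_job, read_time_s, read_joint_positions, read_joint_velocities, read_joint_efforts, read_tool_pos, read_eef_rot, read_contact_force, read_wrist_torque, read_gripper_width, read_grasp_force gives the robot as it stands. The module is installed in compiled form; this text tells all that it offers. Calls block until the motion is done:
- reach(position, orientation): joint-space move of the TCP to a pose.
- servo_line(position, rot=None, velocity=0.15): straight line of the TCP; rot=None keeps the orientation; velocity is the mean speed in m/s.
- set_joints(angles): joint-space move.
- set_gripper(opening, grip_force=None): finger opening in m; grip_force is the grip in N (None keeps the last); returns when the fingers have stopped.
- sleep(seconds).
- inverse_kinematics(position, orientation): joint angles nearest the present ones, or None.
- grab_frame(name): name is "side" or "top"; returns a dict with "frame" (400x640x3 uint8, blue, green, red), "mtx" (3x3 intrinsics, pixels), "R" (3x3) and "t" (3): a world point X has camera coordinates R X + t. Camera axes: x right, y down, z forward; pixel columns grow to the right and rows downward; lengths in m; the calibration is good to about 2 mm. A picture is of the moment at which its call begins. There is no depth.
A pose or a line that the arm cannot do raises PlanningError and nothing moves.
- close_job(): hands the job in; it is judged then, once.
Readings, each from a call of its own:
- read_time_s(): time.
- read_joint_positions(): joint angles.
- read_joint_velocities(): joint speeds.
- read_joint_efforts(): joint torques, N m.
- read_tool_pos(): TCP position.
- read_eef_rot(): TCP orientation.
- read_contact_force(): force on the tool from outside, world axes, zero at the start.
- read_wrist_torque(): the same for the moment, N m.
- read_gripper_width(): finger opening in m.
- read_grasp_force(): force on a finger pad.
Only numpy, scipy, OpenCV 4.12 (cv2) and the standard library are available. Lean on these libraries where they do the work, as an engineer would, in place of code of your own. Each camera call takes 0.05 s, during which the arm holds its last target. There are 200 camera calls.

TASK

Take the orange-backed scraper out of its wooden stand, slide its blade down into the slot of the blue bench clamp until it is fully home, and let go of it. Then reach down into the narrow gap behind the tall bracket, grip the hidden brass bolt head and turn it until the drooping lever on the front stands level, leaving the other things on the table where they are. Finish while still gripping the bolt head and keeping it from turning back, so that the nut can be tightened.

Things in the scene. Friction and masses are not known exactly. Their poses are not given: they have to be found in the camera images.
- scraper: loose flat scraper, 0.09 kg, upright in its stand (may lean 0.1 rad). Steel blade 4 mm thick (its x), 60 mm wide (y), 50 mm tall; orange plastic back on top, 12 mm thick (x), 64 mm wide (y), 50 to 76 mm above the blade's lower edge: grip it across its thickness. Origin: middle of the blade's lower edge; z up. Front and back alike
- stand: fixed wooden stand, foot 64x86x8 mm; two walls 10 mm thick, 80 mm long, their tops 42 mm above the table, with a 6.5 mm slot between them (along its y); the blade's edge rests on the slot's floor, 8 mm above the table. Origin: centre of its underside; z up. To its left, on boxes, stand a solder pump and a soldering iron stand (tops up to 0.3 m): pass over or clear of them
- clamp: blue clamp fixed to the table, dark foot 112x206x10 mm. Origin on the table, 36 mm behind the foot's front edge, mid-width; x to the back, y left, z up. Left half: the slot. Right half (y -100 to -10 mm): tall bracket plate, x 0 to 8 mm, top 110 mm above the table; bolt through it along x at y = -55 mm, z = 86 mm
- slot (a point): middle of the floor of the clamp's slot, 14 mm above the table; axes as the clamp's. The slot runs along y, 8 mm wide (x), 28 mm deep (walls' tops 42 mm above the table, flared lips to 48 mm), about 108 mm long. The blade goes in with its width along y; fully home its lower edge stands on this floor
- gap (a point): middle of the mouth of the gap behind the bracket, 105 mm above the table, straight above the bolt's axis; axes as the clamp's. The gap is 50 mm wide (x), between the bracket and a guard plate 84 mm wide (y) and 8 mm thick whose top is 100 mm above the table; open at the top, and at its sides above 30 mm
- bolt: the bolt with nut and lever; here its brass hexagon head behind the bracket, 24 mm across flats, 20 mm thick (x), 4 mm clear of the bracket on a washer. Origin: the head's centre, on the bolt's axis; axes as the clamp's when the lever is level. Two flats face its own +y and -y: upright when level, leaning by the joint angle (top to the right, clamp -y) while the lever droops
- bolt_turn (a joint): turn in rad about the clamp's x of the bolt with head, nut and lever (one rigid piece). 0 = the lever on the front (80 mm, red knob at its end, pointing right, clamp -y) is level; positive = its tip droops. Starts at 0.33 to 0.57; range -0.4 to 0.8. Spring and weight pull it down with about 0.06 N m when level: let go, it drops
- spool: bystander, loose: small spool of solder wire with blue flanges, 54x48x41 mm; origin at the centre of its underside
- carton: bystander, loose: small plain brown cardboard box, 42x62x58 mm; origin at the centre of its underside
- bottle: bystander, loose: white plastic bottle, 45 mm across, 83 mm tall; origin at the centre of its underside
- case: bystander, loose: flat clear parts case, 98x150x29 mm; origin at the centre of its underside
- tape: bystander, loose: orange roll of tape lying flat, 62 mm across, 15 mm tall; origin at the centre of its underside
- flux: bystander, loose: small green and white jar with a yellow lid, 36 mm across, 39 mm tall; origin at the centre of its underside
- marker: bystander, loose: fat black marker pen lying down, 20x120x20 mm; origin at the centre of its underside
Mind the look-alikes: they are no part of the job. Leave any purple look-alike of the scraper alone.

How it is judged:
On the way, in this order (a step that is already met when the one before it is completed fails the run):
1. the scraper's blade is fully home in the clamp's slot and let go (z of scraper in the frame of slot between -0.005 and 0.005 m and x of scraper in the frame of slot between -0.006 and 0.006 m and y of scraper in the frame of slot between -0.03 and 0.03 m and angle between scraper's own z axis and vertical below 0.2 rad and contact force between the fingers and scraper below 0.2 N), for 0.2 s.
2. the bolt head is gripped and the lever is level (value of joint bolt_turn between -0.12 and 0.12 rad and contact force between the fingers and bolt above 6 N and distance between the grasp point and bolt below 0.025 m), for 0.2 s.
At the end, for the whole second after the job is handed in: Scraper home and untouched: edge within 5 mm of the slot floor, 6 mm across and 30 mm along its middle, 0.2 rad of upright. Fingers grip the bolt head with over 6 N, grasp point within 25 mm of its centre; lever at rest, level within 0.12 rad. No bystander moved over 30 mm (all of step 1 and all of step 2 and velocity of joint bolt_turn between -0.1 and 0.1 rad/s); the arm keeps its last pose, push and grip.
It fails at once if a bystander is moved more than 30 mm (distance of any of spool, carton, bottle, case, tape, flux, marker from where it was at the start of the episode above 0.03 m).
It also fails if it takes over 51 s, if anything falls off the work surface, if the arm or the gripper's body presses on something with over 40 N, if the wrist force passes 120 N, or if a joint passes its speed limit or range.

## Working session

There is one attempt and no reset: what is moved stays moved. The work goes in short steps, each a Python script; the robot and the scene stay as the last script left them, time stands still between calls to the robot, and variables do not carry over. Pictures are saved under pics/ and viewed, at most 10 in all, crops included, and the job is handed in when it is done.

```bash
mkdir -p pics; python3 - <<'E'
from workcell import *
import cv2,numpy as np
for n in("side","top"):
    f=grab_frame(n); cv2.imwrite(f"pics/{n}0.png",f["frame"]); np.savez(f"{n}0.npz",**f)
    R,t=np.array(f["R"]),np.array(f["t"]); print(n,(-R.T@t).round(3),R.round(2).tolist(),np.array(f["mtx"]).round(0).tolist())
print(read_time_s())
E
```

```text
side [ 0.135 -0.743  0.687] [[0.86, -0.51, 0.02], [-0.29, -0.52, -0.8], [0.41, 0.68, -0.6]] [[474.0, 0.0, 314.0], [0.0, 474.0, 198.0], [0.0, 0.0, 1.0]]
top [ 0.396 -0.075  1.071] [[-0.02, -1.0, -0.0], [-0.99, 0.02, -0.13], [0.13, -0.0, -0.99]] [[449.0, 0.0, 324.0], [0.0, 449.0, 199.0], [0.0, 0.0, 1.0]]
0.1
```

View pics/side0.png

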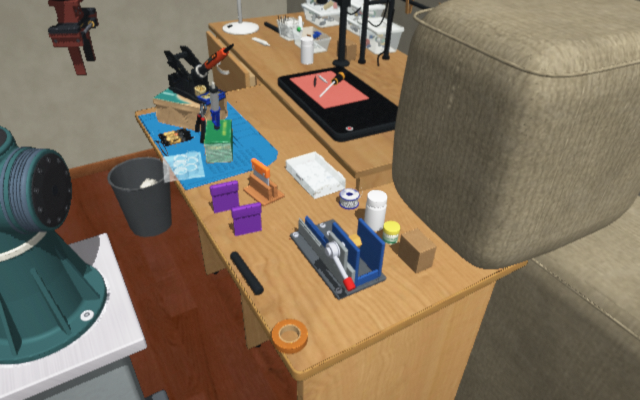

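View pics/top0.png

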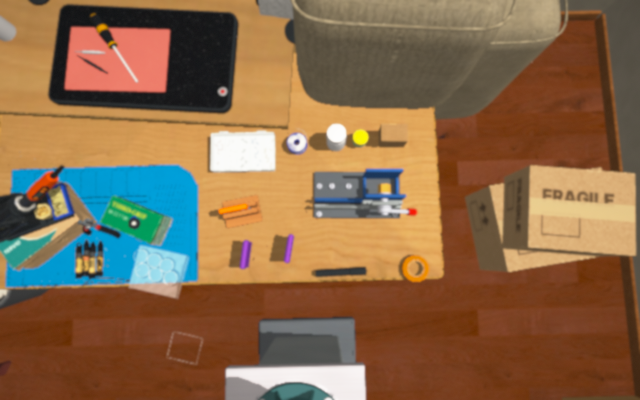

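Side view: the orange scraper in its stand is near (262,178), the purple decoys near (225,195) and (246,218), and the blue clamp near (340,255). Top view: the scraper is near (238,209), the clamp near (357,195) and the red knob near (411,212). I'll enlarge both.

```bash
python3 - <<'E'
import cv2
t=cv2.imread("pics/top0.png");s=cv2.imread("pics/side0.png")
cv2.imwrite("pics/tc.png",cv2.resize(t[160:230,300:420],None,fx=6.5,fy=6.5,interpolation=cv2.INTER_CUBIC))
a=cv2.resize(s[210:300,285:390],None,fx=5.5,fy=5.5,interpolation=cv2.INTER_CUBIC)
b=cv2.resize(s[150:210,240:290],None,fx=4,fy=4,interpolation=cv2.INTER_CUBIC)
c=cv2.resize(t[185:235,210:270],None,fx=3.33,fy=3.33,interpolation=cv2.INTER_CUBIC)
import numpy as np
o=np.zeros((495,578+205,3),np.uint8);o[:a.shape[0],:a.shape[1]]=a;o[:b.shape[0],580:580+b.shape[1]]=b;o[250:250+c.shape[0],580:580+c.shape[1]]=c
cv2.imwrite("pics/sc.png",o)
E
```

```text
(no output)
```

View pics/tc.png

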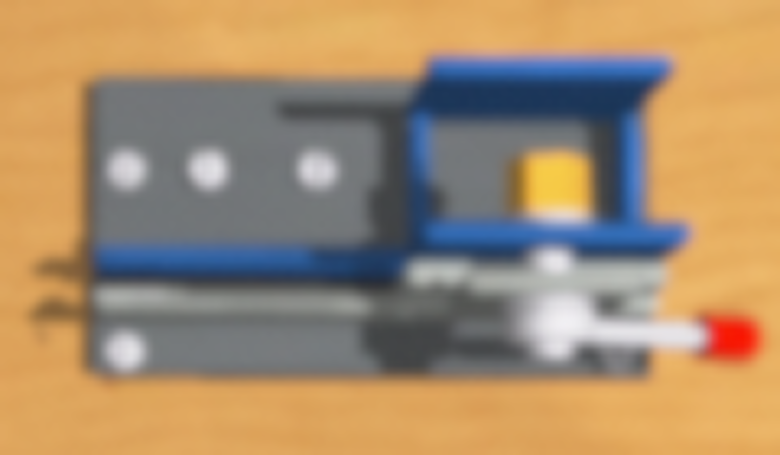

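View pics/sc.png

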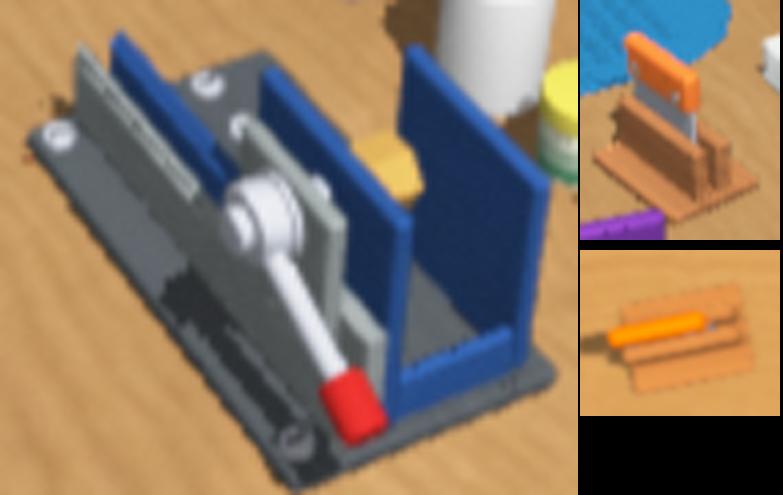

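The top crop shows the foot corners at about (90,80), (88,375) and (648,375), with the brass head at (557,180). The side crop shows the lever drooping and the foot corners at (28,138), (262,52), (553,375) and (300,490). The scraper leans slightly in its slot.

```bash
cat > h.py <<'E'
import numpy as np,cv2
def load(n): return dict(np.load(n+".npz"))
def ray(f,p):
    d=f["R"].T@np.linalg.inv(f["mtx"])@np.array([p[0],p[1],1.]); return -f["R"].T@f["t"],d/np.linalg.norm(d)
def onz(f,p,z): c,d=ray(f,p); return c+d*(z-c[2])/d[2]
def tri(f,p,g,q):
    c,d=ray(f,p);e,k=ray(g,q);A=np.stack([d,-k],1);s=np.linalg.lstsq(A,e-c,rcond=None)[0]
    a,b=c+s[0]*d,e+s[1]*k; return (a+b)/2,np.linalg.norm(a-b)
def proj(f,X): c=f["R"]@X+f["t"];c=f["mtx"]@c;return c[:2]/c[2]
def mask(f,lo,hi):
    return cv2.inRange(cv2.cvtColor(f["frame"],cv2.COLOR_BGR2HSV),lo,hi)
def blobs(m,n=15):
    return [c for c in cv2.findContours(m,cv2.RETR_EXTERNAL,cv2.CHAIN_APPROX_NONE)[0] if cv2.contourArea(c)>n]
E
python3 - <<'E'
from h import *
T,S=load("top0"),load("side0")
tc=lambda u,v:((u+.5)/6.5-.5+300,(v+.5)/6.5-.5+160)
sc=lambda u,v:((u+.5)/5.5-.5+285,(v+.5)/5.5-.5+210)
np.set_printoptions(precision=4,suppress=True)
print("foot top",[onz(T,tc(*p),.010) for p in((90,78),(88,375),(648,375))])
print("foot side BL,FL,FR,BR",[onz(S,sc(*p),.010) for p in((262,52),(28,138),(300,490),(553,375))])
print("bracket top front edge",[onz(T,tc(*p),.11) for p in((425,246),(687,246),(420,222),(687,226))])
print("guard top back edge",[onz(T,tc(*p),.10) for p in((428,58),(672,60))])
print("knob",tri(T,tc(738,338),S,sc(355,405)))
for n,f in(("T",T),("S",S)):
    for c in blobs(mask(f,(5,190,170),(18,255,255))):
        r=cv2.minAreaRect(c);print(n,r,cv2.boxPoints(r).round(1).tolist())
E
```

```text
foot top [array([ 0.6018, -0.053 ,  0.01  ]), array([ 0.4918, -0.05  ,  0.01  ]), array([ 0.4868, -0.254 ,  0.01  ])]
foot side BL,FL,FR,BR [array([ 0.5972, -0.0585,  0.01  ]), array([ 0.4888, -0.0585,  0.01  ]), array([ 0.4843, -0.262 ,  0.01  ]), array([ 0.5913, -0.2619,  0.01  ])]
bracket top front edge [array([ 0.523 , -0.1651,  0.11  ]), array([ 0.5208, -0.252 ,  0.11  ]), array([ 0.531 , -0.1637,  0.11  ]), array([ 0.5275, -0.2523,  0.11  ])]
guard top back edge [array([ 0.5884, -0.1694,  0.1   ]), array([ 0.5857, -0.2518,  0.1   ])]
knob (array([ 0.4939, -0.2769,  0.0606]), np.float64(0.0015290905098808288))
T ((415.0, 268.0), (26.0, 26.0), 90.0) [[402.0, 255.0], [428.0, 255.0], [428.0, 281.0], [402.0, 281.0]]
T ((232.57693481445312, 208.38461303710938), (7.2562971115112305, 30.005769729614258), 78.69007110595703) [[217.1999969482422, 207.8000030517578], [246.60000610351562, 201.89999389648438], [248.0, 209.0], [218.60000610351562, 214.89999389648438]]
T ((40.66083908081055, 184.53065490722656), (11.41158676147461, 33.837833404541016), 55.784297943115234) [[23.5, 189.3000030517578], [51.400001525878906, 170.3000030517578], [57.900001525878906, 179.6999969482422], [29.899999618530273, 198.8000030517578]]
S ((289.0, 334.5), (29.0, 34.0), 90.0) [[272.0, 320.0], [306.0, 320.0], [306.0, 349.0], [272.0, 349.0]]
S ((260.32354736328125, 167.7058868408203), (22.669233322143555, 6.507914066314697), 40.601295471191406) [[249.60000610351562, 162.8000030517578], [253.8000030517578, 157.89999389648438], [271.0, 172.60000610351562], [266.79998779296875, 177.60000610351562]]
S ((220.8965606689453, 52.24137878417969), (6.31364107131958, 7.056422710418701), 68.19859313964844) [[216.39999389648438, 50.599998474121094], [223.0, 48.0], [225.3000030517578, 53.900001525878906], [218.8000030517578, 56.5]]
```

```bash
cat >> h.py <<'E'
O=np.array([.5238,-.155]);YAW=-.025
def CL(x,y,z,O=O,a=YAW): # clamp -> world
    return np.array([O[0]+x*np.cos(a)-y*np.sin(a),O[1]+x*np.sin(a)+y*np.cos(a),z])
def rect(f,z,x0,x1,y0,y1,s): # image: up=+x, left=+y ; s px/m
    q=[(x1,y1),(x1,y0),(x0,y0),(x0,y1)]
    src=np.float32([proj(f,CL(x,y,z)) for x,y in q]);dst=np.float32([((y1-y)*s,(x1-x)*s) for x,y in q])
    return cv2.warpPerspective(f["frame"],cv2.getPerspectiveTransform(src,dst),(int((y1-y0)*s),int((x1-x0)*s)),flags=cv2.INTER_CUBIC)
E
python3 - <<'E'
from h import *
T,S=load("top0"),load("side0")
ims=[]
for f in(T,S):
    im=rect(f,.048,-.04,.04,-.11,.11,3500)
    for k in range(-40,41,10):
        v=int((40-k)*3.5);cv2.line(im,(0,v),(8,v),(0,0,255) if k else (255,0,255),1)
    for k in range(-100,101,20):
        u=int((110-k)*3.5);cv2.line(im,(u,0),(u,6),(0,0,255) if k else(255,0,255),1)
    ims.append(im)
cv2.imwrite("pics/rect.png",np.vstack(ims))
for n,im in zip("TS",ims):
    p=im[:,int(60*3.5):int(80*3.5)].mean(1); print(n); 
    for x in range(16,-37,-2): print(x,p[int((40-x)*3.5)].round().astype(int),end=";")
E
```

```text
T
16 [121 118 115];14 [121 119 115];12 [121 116 112];10 [126 112 103];8 [139 105  85];6 [153 101  65];4 [158  97  51];2 [149  90  44];0 [129  78  39];-2 [100  64  41];-4 [78 62 53];-6 [80 78 77];-8 [103 106 105];-10 [126 129 127];-12 [136 139 137];-14 [133 136 134];-16 [119 122 119];-18 [110 111 109];-20 [113 113 110];-22 [120 119 116];-24 [124 121 118];-26 [124 122 119];-28 [125 123 119];-30 [125 123 120];-32 [125 122 119];-34 [121 119 115];-36 [112 115 119];S
16 [140 134 128];14 [131 124 119];12 [118 112 106];10 [107 102  96];8 [104  98  92];6 [115  95  82];4 [142  92  63];2 [151  86  47];0 [149  83  44];-2 [146  81  43];-4 [125  69  37];-6 [93 52 28];-8 [80 45 25];-10 [82 50 33];-12 [110  94  82];-14 [154 151 142];-16 [147 146 139];-18 [129 129 122];-20 [124 123 117];-22 [94 94 89];-24 [82 82 78];-26 [82 81 77];-28 [82 82 78];-30 [82 82 78];-32 [84 84 79];-34 [82 81 76];-36 [87 85 80];
```

View pics/rect.png

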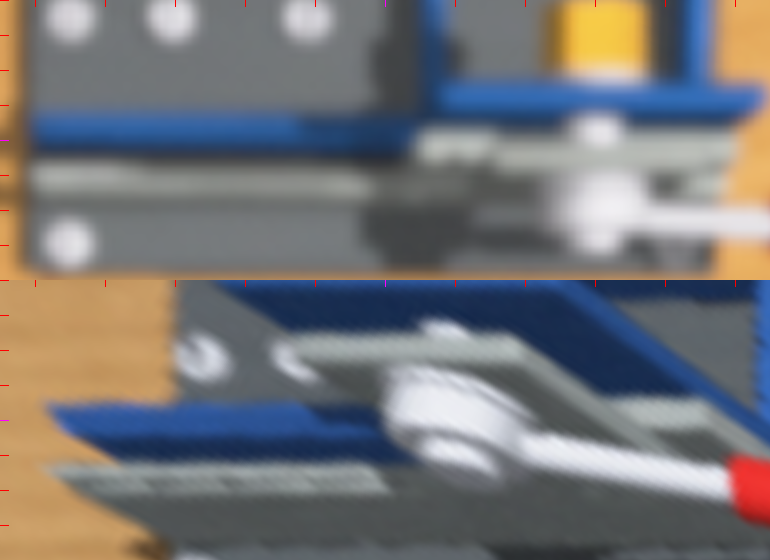

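```bash
python3 - <<'E'
from h import *
from workcell import *
np.set_printoptions(precision=4,suppress=True)
T,S=load("top0"),load("side0")
a,b=[onz(T,p,.084) for p in((217.9,211.35),(247.3,205.45))]
print("T ends",a,b,np.linalg.norm(a-b),"mid",(a+b)/2,"yaw of y axis",np.arctan2(*(-(a-b)[:2]*[1,-1])))
c,d=[onz(S,p,.084) for p in((253.8,157.9),(271,172.6))]
print("S upper",c,d,np.linalg.norm(c-d),(c+d)/2)
print(tri(T,(232.58,208.4),S,(260.32,167.7)))
print(read_joint_positions(),read_eef_rot())
E
```

```text
T ends [0.5033 0.1582 0.084 ] [0.5149 0.0933 0.084 ] 0.0659695629912207 mid [0.5091 0.1257 0.084 ] yaw of y axis 0.1757320801694334
S upper [0.5057 0.1523 0.084 ] [0.5136 0.0761 0.084 ] 0.07660632282027274 [0.5097 0.1142 0.084 ]
(array([0.5109, 0.1291, 0.0678]), np.float64(3.017688662634936e-05))
[ 1.0589  0.3594  1.5113 -0.      1.2725 -0.1151] [[-0.9223  0.3865 -0.0008]
 [ 0.3865  0.9223 -0.0014]
 [ 0.0002 -0.0016 -1.    ]]
```

```bash
cat >> h.py <<'E'
def down(yaw,s=1,phi=0.):
    """tool y along +-x'(yaw) axis, pointing down"""
    y=s*np.array([np.cos(yaw),np.sin(yaw),0]);z=np.array([0,0,-1.]);return np.stack([np.cross(y,z),y,z],1)
def bolt_rot(phi,s=1,a=YAW):
    """tool y along clamp y, rotated phi about clamp x"""
    X=np.array([np.cos(a),np.sin(a),0]);Y=np.array([-np.sin(a),np.cos(a),0]);Z=np.array([0,0,1.])
    y=s*(np.cos(phi)*Y+np.sin(phi)*Z);z=-(np.cos(phi)*Z-np.sin(phi)*Y);return np.stack([np.cross(y,z),y,z],1)
E
python3 - <<'E'
from h import *
from workcell import *
np.set_printoptions(precision=3,suppress=True)
for s in(1,-1):
    print(s,[inverse_kinematics(p,r) for p,r in(((.510,.126,.2),down(.177,s)),(CL(-.006,.046,.06),down(YAW,s)),(CL(.022,-.055,.067),bolt_rot(0,s)),(CL(.022,-.055,.086)+.019*bolt_rot(.36,s)[:,2],bolt_rot(.36,s)))])
E
```

```text
1 [array([ 0.111,  0.237,  1.65 , -0.   ,  1.254, -0.066]), array([-0.337,  0.411,  1.797, -0.   ,  0.934, -0.312]), array([-0.487,  0.464,  1.672, -0.   ,  1.005, -2.033]), array([-0.683,  0.569,  1.549,  0.297,  1.264, -2.353])]
-1 [None, array([-0.337,  0.411,  1.797, -0.   ,  0.934,  2.83 ]), array([-0.487,  0.464,  1.672, -0.   ,  1.005,  1.108]), array([-0.683,  0.569,  1.549,  0.297,  1.264,  0.788])]
```

```bash
python3 - <<'E'
from h import *
from workcell import *
np.set_printoptions(precision=4,suppress=True)
r=down(.177,1)
set_gripper(.045,30)
reach((.510,.126,.17),r)
servo_line((.510,.126,.052),velocity=.12)
set_gripper(0,30)
print("grip",read_gripper_width(),read_grasp_force(),read_contact_force(),read_time_s())
servo_line((.510,.126,.16),velocity=.1)
print(read_gripper_width(),read_grasp_force(),read_contact_force())
reach(CL(-.006,.046,.14),down(YAW,1))
for n in("side","top"):
    f=grab_frame(n); np.savez(f"{n}1.npz",**f); cv2.imwrite(f"pics/{n}1.png",f["frame"])
print(read_tool_pos(),read_time_s(),read_gripper_width())
S,T=load("side1")["frame"],load("top1")["frame"]
o=np.hstack([cv2.resize(S[160:300,270:400],(400,431)),cv2.resize(T[130:238,290:390],(400,431))])
cv2.imwrite("pics/v1.png",o)
E
```

```text
grip 0.0005596045577903704 0.0 [ 0.6782 -0.3046  0.7492] 4.7083
0.0003299210226130405 0.0 [-0.39   -0.0729 -0.9945]
[ 0.519  -0.1073  0.14  ] 6.975 0.00037747244244250387
```

View pics/v1.png

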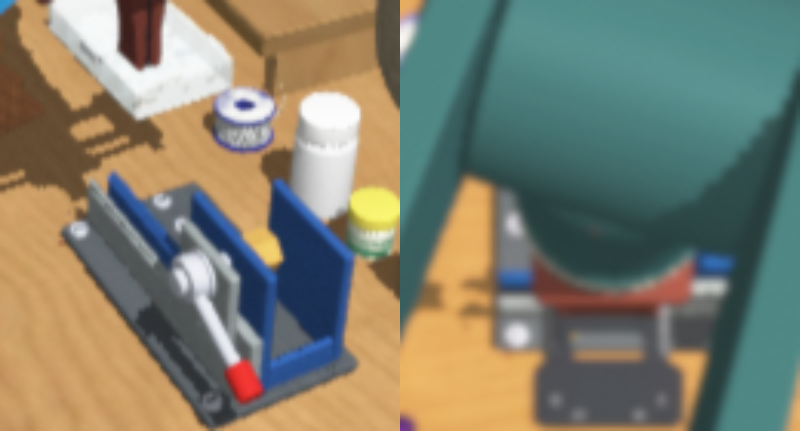

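The grip closed on nothing: the fingers are empty above the clamp. I'll check where the scraper is now.

```bash
python3 - <<'E'
from h import *
from workcell import *
np.set_printoptions(precision=4,suppress=True)
T,S=load("top1"),load("side1")
for n,f in(("T",T),("S",S)):
    for c in blobs(mask(f,(5,190,170),(18,255,255))):
        r=cv2.minAreaRect(c);print(n,np.round(r[0],1),np.round(r[1],1),cv2.boxPoints(r).round(1).tolist())
S0=load("side0");T0=load("top0")
o=[cv2.resize(f["frame"][a:a+80,b:b+100],(400,320),interpolation=cv2.INTER_CUBIC) for f,a,b in((S0,140,210),(S,140,210),(T0,170,200),(T,170,200))]
cv2.imwrite("pics/v2.png",np.vstack([np.hstack(o[:2]),np.hstack(o[2:])])[:600])
E
```

```text
T [415. 268.] [26. 26.] [[402.0, 255.0], [428.0, 255.0], [428.0, 281.0], [402.0, 281.0]]
T [232.5 208.3] [ 5.5 27.8] [[218.3000030517578, 208.3000030517578], [245.60000610351562, 202.89999389648438], [246.6999969482422, 208.3000030517578], [219.3000030517578, 213.6999969482422]]
T [ 40.9 185.6] [11.7 34.4] [[23.799999237060547, 191.8000030517578], [50.599998474121094, 170.3000030517578], [58.0, 179.39999389648438], [31.100000381469727, 200.89999389648438]]
S [288. 335.] [30. 32.] [[272.0, 320.0], [304.0, 320.0], [304.0, 350.0], [272.0, 350.0]]
S [220.7  52.3] [6.3 7.4] [[216.10000610351562, 50.79999923706055], [223.0, 48.0], [225.3000030517578, 53.900001525878906], [218.39999389648438, 56.599998474121094]]
```

View pics/v2.png

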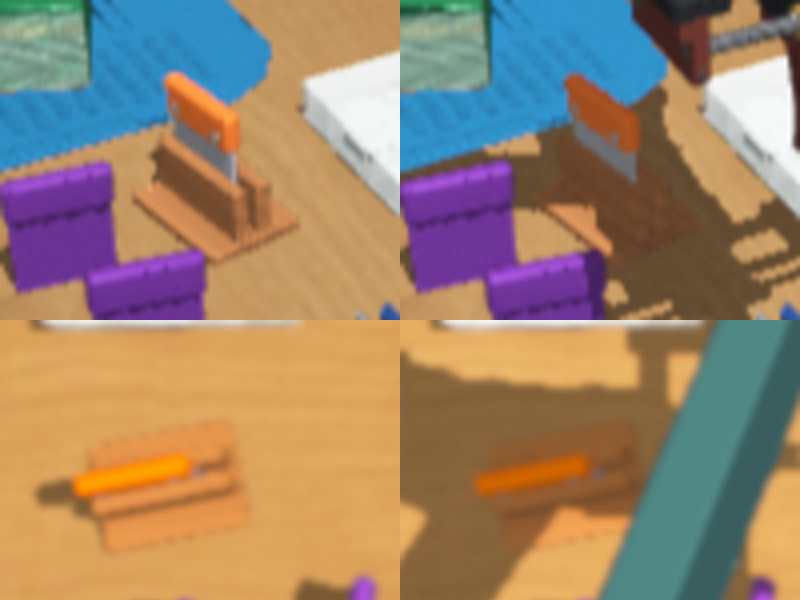

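```bash
python3 - <<'E'
from h import *
from workcell import *
np.set_printoptions(precision=4,suppress=True)
T,S=load("top1"),load("side1")
p=read_tool_pos();print(p,read_eef_rot(),read_joint_positions());print(proj(S,p),proj(T,p))
for X in((.511,.129,.068),(.135,0,.2)): print(proj(S,np.array(X)),proj(T,np.array(X)))
a=S["frame"][90:290,230:430]; cv2.imwrite("pics/v3.png",cv2.resize(a,(600,600)))
E
```

```text
[ 0.519  -0.1073  0.14  ] [[ 0.0232  0.9997 -0.    ]
 [ 0.9997 -0.0232  0.0006]
 [ 0.0006 -0.     -1.    ]] [-0.3347  0.3067  1.716   0.0006  1.1191 -0.3118]
[314.2403 193.8586] [338.6964 198.035 ]
[260.3677 167.6342] [232.6094 208.3649]
[ 86.9138 198.0781] [287.5258 401.2224]
```

View pics/v3.png

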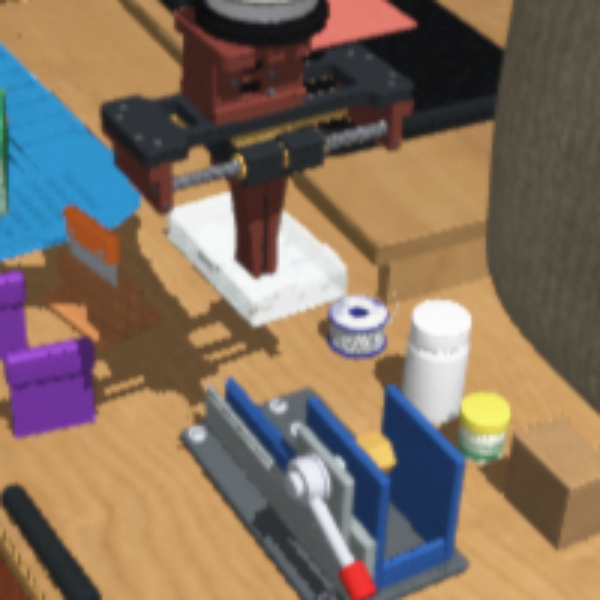

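The side view shows the finger tips near (316,182), but the reported TCP projects to (314,194). The arm and the camera disagree by 25 mm or more, so I'll measure this with the arm parked in several clear poses.

```bash
cat >> h.py <<'E'
def redtip(f,near,r=45):
    """finger pixels (dark red) near a projected point: lowest few"""
    m=mask(f,(0,90,25),(9,255,170))|mask(f,(172,90,25),(180,255,170))
    y,x=np.nonzero(m);k=(abs(x-near[0])<r)&(abs(y-near[1])<r);x,y=x[k],y[k]
    if len(x)<5:return None
    return x,y
E
python3 - <<'E'
from h import *
from workcell import *
np.set_printoptions(precision=4,suppress=True)
f=load("side0");p=proj(f,np.array([.232,.553,.185]));print("start proj",p)
q=redtip(f,p)
if q: i=np.argsort(-q[1])[:8];print(np.c_[q[0][i],q[1][i]].tolist())
t=load("top0");pt=proj(t,np.array([.232,.553,.185]));print(pt);q=redtip(t,pt);print(q and (q[0].min(),q[0].max(),q[1].min(),q[1].max()))
f=load("side1");q=redtip(f,(314,182),25);i=np.argsort(-q[1])[:8];print(np.c_[q[0][i],q[1][i]].tolist())
g=grab_frame("side");q=redtip(g,(314,182),25);i=np.argsort(-q[1])[:8];print("now",np.c_[q[0][i],q[1][i]].tolist(),read_time_s())
# is the calibration constant?
for k in("R","t","mtx"):print(k,abs(np.array(g[k])-f[k]).max(),abs(f[k]-load("side0")[k]).max())
E
```

```text
start proj [90.1558 79.9131]
[[85, 74], [84, 74], [83, 74], [82, 74], [81, 74], [80, 74], [79, 74], [77, 74]]
[ -2.6231 352.5544]
(np.int64(0), np.int64(42), np.int64(308), np.int64(376))
[[316, 181], [315, 181], [314, 181], [320, 180], [319, 180], [316, 180], [315, 180], [314, 180]]
now [[315, 181], [314, 181], [316, 180], [315, 180], [314, 180], [320, 179], [319, 179], [313, 179]] 7.025
R 0.0 0.0
t 0.0 0.0
mtx 0.0 0.0
```

```bash
python3 - <<'E'
from h import *
from workcell import *
np.set_printoptions(precision=4,suppress=True)
r=down(YAW,1)
servo_line((.53,.015,.14),r,velocity=.25)
servo_line((.53,.015,.04),velocity=.15)
f0=read_contact_force()
for n in("side","top"):
    f=grab_frame(n);np.savez(f"{n}2.npz",**f)
    p=proj(f,read_tool_pos());q=redtip(f,p,35);print(n,p)
    if q:i=np.argsort(-q[1])[:6];print(np.c_[q[0][i],q[1][i]].tolist())
z=.04
while z>-.03:
    z-=.003; servo_line((.53,.015,z),velocity=.05)
    F=read_contact_force()-f0
    if F[2]>3: break
print("touch",z,read_tool_pos(),F,read_time_s())
servo_line((.53,.015,.12),velocity=.2)
E
```

```text
side [290.7437 199.6955]
[[261, 220], [261, 204], [261, 203], [258, 201], [257, 201], [290, 190]]
top [284.4821 199.8296]
[[271, 209], [270, 209], [266, 209], [267, 209], [268, 209], [269, 209]]
touch -0.031999999999999994 [ 0.5298  0.015  -0.0322] [ 0.3978 -1.2785 -0.5002] 14.5917
```

```bash
python3 - <<'E'
from h import *
from workcell import *
np.set_printoptions(precision=4,suppress=True)
servo_line((.53,.015,-.028),velocity=.25)
f0=read_contact_force();z=-.028
while z>-.05:
    z-=.0025; servo_line((.53,.015,z),velocity=.06)
    F=read_contact_force()-f0
    if F[2]>2: break
print("touch",z,read_tool_pos(),F,read_time_s())
for n in("side","top"):
    f=grab_frame(n);np.savez(f"{n}3.npz",**f);p=proj(f,read_tool_pos());q=redtip(f,p,22);print(n,p)
    if q:i=np.argsort(-q[1])[:8];print(np.c_[q[0][i],q[1][i]].tolist(),[onz(f,(q[0][i[0]],q[1][i[0]]),0)])
S,T=load("side3")["frame"],load("top3")["frame"]
cv2.imwrite("pics/v4.png",np.hstack([cv2.resize(S[150:230,240:340],(400,320),interpolation=2),cv2.resize(T[160:240,240:340],(400,320),interpolation=2)]))
servo_line((.53,.015,.05),velocity=.3)
E
```

```text
touch -0.038000000000000006 [ 0.5303  0.015  -0.0371] [-3.1437  1.5134 12.0711] 17.2417
side [290.844  226.0209]
[[291, 216], [292, 216], [290, 216], [291, 215], [294, 215], [290, 215], [293, 215], [289, 215]] [array([0.5272, 0.0073, 0.    ])]
top [287.1239 204.1448]
[[273, 213], [274, 213], [275, 213], [276, 213], [272, 213], [270, 213], [271, 213], [269, 212]] [array([0.5053, 0.0461, 0.    ])]
```

View pics/v4.png

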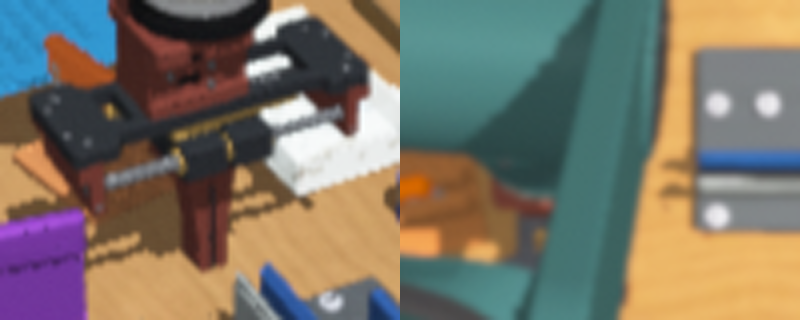

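The touch puts the finger tips on the table when the TCP reads z = -0.036, at (292,217) in the side view. Horizontally the arm agrees with the top camera. So the tips sit about 36 mm higher than the readings say, and I'll use that offset and pick again.

```bash
python3 - <<'E'
from h import *
from workcell import *
np.set_printoptions(precision=4,suppress=True)
r=down(.177,1)
set_gripper(.05,40)
servo_line((.510,.126,.085),r,velocity=.25)
servo_line((.510,.126,.016),velocity=.15)
print(read_contact_force())
set_gripper(0,40)
w=read_gripper_width();print("grip",w,read_grasp_force(),read_contact_force(),read_tool_pos(),read_time_s())
if w>.009:
    servo_line((.510,.126,.085),velocity=.15)
    print(read_gripper_width(),read_grasp_force())
    servo_line(CL(-.0044,.046,.085),down(YAW,1),velocity=.25)
    print(read_gripper_width(),read_contact_force(),read_tool_pos(),read_time_s())
    for n in("side","top"):
        f=grab_frame(n);np.savez(f"{n}4.npz",**f);print([(np.round(c[0],1),np.round(c[1],1)) for c in map(cv2.minAreaRect,blobs(mask(f,(5,190,120),(18,255,255)))) ])
E
```

```text
[-0.1036 -0.074  -0.6306]
grip 0.011615854253680849 40.00067889690399 [-0.3753 -0.3131  2.1601] [0.5101 0.1261 0.0162] 20.5917
0.012031752018072104 39.99963998794556
0.011586480136930487 [ 0.7764  0.3552 -0.8883] [ 0.5199 -0.1078  0.0845] 22.2917
[(array([298.5, 344.5]), array([ 7.1, 11.3])), (array([281.2, 339. ]), array([32. , 16.7])), (array([318.6, 197.7]), array([19.7,  8.5])), (array([214.8,  57.7]), array([ 7.3, 24.5]))]
[(array([405.5, 390.5]), array([17., 75.])), (array([625., 383.]), array([ 6., 12.])), (array([ 60.3, 381.9]), array([18.3,  8.7])), (array([425.4, 352.5]), array([ 7.9, 11.4])), (array([182.5, 350.5]), array([17., 23.])), (array([618., 343.]), array([ 6., 14.])), (array([ 52. , 331.3]), array([ 5.7, 24.8])), (array([402.5, 297.8]), array([14.3,  9.6])), (array([117.7, 343.7]), array([113.5, 235.8])), (array([389.8, 283.6]), array([33.1,  7.9])), (array([493.3, 327.5]), array([272.3, 143.5])), (array([463.8, 242.5]), array([25.1, 28.2])), (array([ 41.4, 186.4]), array([12.5, 34.2])), (array([590.4, 159.4]), array([10.4, 26.3])), (array([513.3, 126.8]), array([ 98. , 204.1])), (array([589.8,  45.4]), array([ 5.2, 12.7])), (array([574.5,  33. ]), array([22., 37.]))]
```

```bash
cat > ins.py <<'E'
from h import *
from workcell import *
np.set_printoptions(precision=2,suppress=True)
def insert(zs,x,y,lim=7):
    f0=read_contact_force()
    for z in zs:
        servo_line(CL(x,y,z),velocity=.08)
        F=read_contact_force()-f0
        print(z,F,round(read_tool_pos()[2],4),round(read_time_s(),2))
        if abs(F).max()>lim: return z,F
    return None,F
E
python3 - <<'E'
from ins import *
servo_line(CL(-.0044,.046,.060),velocity=.15)
insert([.055,.051,.047,.043,.038,.032,.027,.024],-.0044,.046)
E
```

```text
0.055 [-0.89  1.65 -0.73] 0.0553 22.96
0.051 [ 0.48  0.87 -0.93] 0.0509 23.21
0.047 [-0.7   0.77 -0.71] 0.0467 23.46
0.043 [-0.84  1.82 -0.09] 0.0427 23.71
0.038 [ 0.17  1.73 -1.08] 0.0376 23.96
0.032 [-0.67  0.76 -0.6 ] 0.0315 24.21
0.027 [-0.44  1.85 -0.69] 0.0267 24.46
0.024 [0.92 1.48 0.04] 0.0238 24.71
```

```bash
python3 - <<'E'
from ins import *
print(insert([.0225,.0215,.0205,.0195],-.0044,.046,4))
for n in("side","top"):
    f=grab_frame(n);np.savez(f"{n}5.npz",**f)
S=load("side5")["frame"]
cv2.imwrite("pics/v5.png",cv2.resize(S[170:290,270:390],(600,600),interpolation=2))
E
```

```text
0.0225 [-1.02 -0.28 -0.2 ] 0.0225 24.96
0.0215 [-2.94  0.26  6.33] 0.0222 25.21
(0.0215, array([-2.94,  0.26,  6.33]))
```

View pics/v5.png

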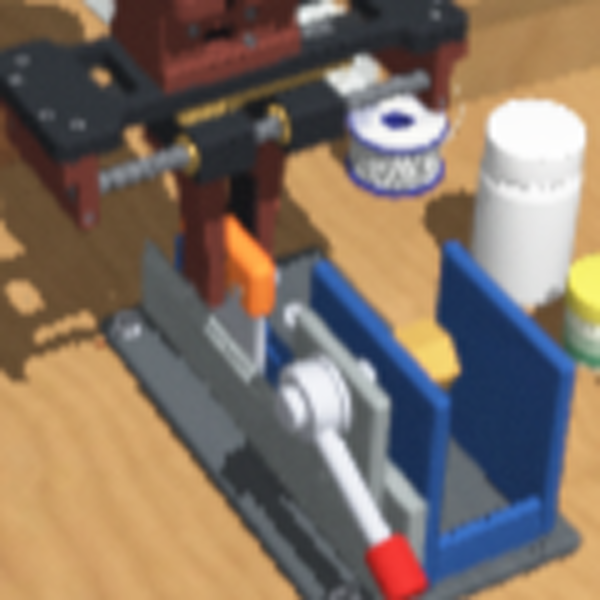

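The blade is in the slot between the grey and blue walls, and contact came at z = 0.022, the floor height I predicted. Next I release it, move over the gap, and check how the 36 mm offset behaves when the tool tilts.

```bash
python3 - <<'E'
from h import *
from workcell import *
np.set_printoptions(precision=4,suppress=True)
T=load("top0");print("brass T",onz(T,(385.7,187.4),.098))
set_gripper(.045,60);sleep(.1)
p=read_tool_pos();servo_line((p[0],p[1],.12),velocity=.25)
print(read_time_s())
B=np.array([.548,-.2105,.12])
set_gripper(0,60)
reach(B,bolt_rot(0,-1)); q0=read_joint_positions()
def look(n):
    f=grab_frame("side");np.savez(n+".npz",**f);p=proj(f,read_tool_pos()+[0,0,.036]);q=redtip(f,p,18);i=np.argsort(-q[1])[:10]
    print(n,p,"tip",q[0][i].mean(),q[1][i].mean(),q[1].max())
    for c in blobs(mask(f,(5,190,100),(18,255,255))):
        r=cv2.minAreaRect(c);
        if 290<r[0][0]<340 and r[0][1]<260:print("orange",np.round(r[0],1),np.round(r[1],1))
look("side6")
reach(B,bolt_rot(.36,-1)); look("side7")
print(read_joint_positions(),read_time_s())
for nm,d in(("H1",.036*bolt_rot(.36,-1)[:,2]),("H2",np.array([0,0,-.036]))): print(nm,proj(load("side7"),B-d))
E
```

```text
brass T [ 0.5456 -0.2124  0.098 ]
26.6417
side6 [357.0239 211.6756] tip 357.5 213.5 214
orange [314.8 219.2] [28.6  8.8]
side7 [357.1018 212.1511] tip 360.7 221.1 222
orange [315.2 219.4] [27.7  8.5]
[-0.6884  0.5188  1.4908  0.2869  1.3686  0.8171] 29.2167
H1 [360.9929 216.6612]
H2 [357.199 211.739]
```

The tilt test shows the tool is simply shorter by that amount along its axis, since the tips shift the way that predicts. Now I approach the bolt tilted to match the droop and grip it.

```bash
cat >> h.py <<'E'
C=np.array([.5475,-.2115,.086]);PHI=.36
def bp(phi,d=.0425,s=-1): r=bolt_rot(phi,s); return C+r[:,2]*d,r
E
python3 - <<'E'
from h import *
from workcell import *
np.set_printoptions(precision=4,suppress=True)
set_gripper(.065,60)
p,r=bp(PHI,.0425-.06);servo_line(p,r,velocity=.25)
f0=read_contact_force()
p,r=bp(PHI,.0425-.025);servo_line(p,r,velocity=.15);print(read_contact_force()-f0)
p,r=bp(PHI);servo_line(p,r,velocity=.1);F=read_contact_force()-f0;print(F,read_tool_pos(),p)
if abs(F).max()<6:
    set_gripper(0,50);print("w",read_gripper_width(),read_grasp_force(),read_contact_force()-f0,read_wrist_torque(),read_tool_pos())
print(read_time_s())
E
```

```text
[ 0.1983 -0.767  -0.032 ]
[0.4208 0.0484 0.0397] [ 0.5479 -0.1966  0.0465] [ 0.5479 -0.1965  0.0462]
w 0.023449032813331293 49.87575854889883 [1.3514 4.3318 2.5853] [ 0.8382  0.0211 -0.198 ] [ 0.5479 -0.1954  0.0466]
32.0583
```

```bash
python3 - <<'E'
from h import *
from workcell import *
np.set_printoptions(precision=4,suppress=True)
for phi in(.27,.18,.09,0.):
    p,r=bp(phi);servo_line(p,r,velocity=.06)
    print(phi,read_gripper_width(),read_contact_force(),read_wrist_torque(),round(read_time_s(),2))
sleep(.3)
print(read_tool_pos(),read_grasp_force())
fs={}
for n in("side","top"):
    f=grab_frame(n);np.savez(n+"8.npz",**f);fs[n]=f
    for c in blobs(mask(f,(0,200,150),(4,255,255))|mask(f,(176,200,150),(180,255,255)),4):
        r=cv2.minAreaRect(c);print(n,"red",np.round(r[0],1),np.round(r[1],1))
    for c in blobs(mask(f,(5,190,100),(18,255,255))):
        r=cv2.minAreaRect(c)
        if 290<r[0][0]<340 and r[0][1]<260:print("orange",np.round(r[0],1),np.round(r[1],1))
S0=load("side0")
for a in(0,.1,-.1,.36): print(a,proj(S0,CL(-.03,-.055-.072*np.cos(a),.086-.072*np.sin(a))))
for c in blobs(mask(S0,(0,200,150),(4,255,255))|mask(S0,(176,200,150),(180,255,255)),4):
    print("S0 red",np.round(cv2.minAreaRect(c)[0],1))
E
```

```text
0.27 0.0237574807312597 [0.1808 5.1811 2.341 ] [ 0.7427  0.0981 -0.1956] 32.31
0.18 0.023599460775788995 [0.2393 5.7792 5.3516] [ 1.2483  0.1185 -0.1527] 32.56
0.09 0.0233265033214319 [0.2414 7.5452 8.1245] [ 1.5513  0.1303 -0.1367] 32.81
0.0 0.023639526333075252 [-0.7206 10.1235  9.7205] [ 1.7207  0.2704 -0.1442] 33.06
[ 0.5475 -0.2102  0.0438] 49.966920812212265
side red [351.5 275.6] [11.6  6.8]
orange [314.8 219.2] [28.6  8.8]
top red [416.5 210. ] [4. 7.]
orange [333. 201.] [ 4. 18.]
0 [350.2697 275.359 ]
0.1 [349.9031 278.1076]
-0.1 [350.4167 272.3135]
0.36 [347.9861 283.6851]
S0 red [348.9 283.8]
```

The red knob moved from (349,284) to (351.5,275.6) in the side view. That matches the position expected for a level lever, and the scraper has not moved. I'm handing it in.

```bash
python3 -c "
from workcell import *
sleep(.3);print(read_joint_velocities(),read_time_s());print(close_job())"
```

```text
[ 0.00133703  0.00108288 -0.00050261  0.00126408  0.0007544   0.00076014] 33.7583
the job is handed in; nothing more can be done
None
```

I handed the job in at 33.8 s: the scraper is home in the clamp slot and released, and the gripper is still holding the bolt head at about 50 N with the lever level by camera. The judge's verdict wasn't shown.

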